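# Clamp the graphite ingot mould for pouring

## Task

Push the graphite ingot mould along its rails until it is fully home and flush against the clamp's back stop, then turn the T-handle clockwise until the pad meets the mould and snug it down by feel: firm, but graphite is brittle, so push it gently and do not overtighten. Then let go of everything, leaving the mould home and clamped; leave the other things on the bench where they are.

Things in the scene. Friction and masses are not known exactly. Their poses are not given: they have to be found in the camera images.
- bed: Fixed grey base plate of the clamp, 250 x 160 x 20 mm. Origin on the bench right below the screw's axis; x points along the rails from the open front end (x = -170 mm) to the back stop (face at x = +50 mm), z up. Two steel rails along x, 12 mm high above the plate, faces at y = +-41 mm, x from -160 to +50 mm.
- bridge: Fixed grey portal over the bed, same x, y, yaw, its height some mm up or down: posts 24 mm square at y = +-66 mm, crossbar 28 mm thick in x, 156 mm long, 111 to 135 mm above its origin (brass collar to 141 mm). It carries the upright screw at x = y = 0: T-handle above, round pad 40 mm across below on a stiff spring (20 N per mm). The pad starts 4 to 16 mm over the mould, not told exactly.
- screw (a joint): T-handle angle, rad: grows clockwise from above, lowering pad and handle 24 mm a turn; 0: bar along bed y. Stays where left. Free, friction takes 0.40 N m: 10 N square on the bar at 40 mm from the axis. Each 10 N of clamping adds 0.038 N m (1 N at 40 mm). Snug is 30 to 80 N clamping: 3 to 8 N more push at 40 mm than when free; aim for 5. Graphite cracks above 110 N clamping.
- bar_mid (a point): Middle of the T-handle's bar, on the screw's axis, about 200 mm above the bench at the start. The bar: round steel, 10 mm thick, level, through a hub 26 mm across and 26 mm high; an 18 mm ball on each end, 58 mm from the axis. Clear space under the bar down to the crossbar: 30 mm or more, also when clamped.
- bar_end (a point): Centre of one of the two end balls of the T-handle (the one at the bed's +y side when the joint reads 0), 58 mm from bar_mid; the other lies across the axis from it.
- stop (a point): Middle of the back stop's face, 40 mm above the bench; its axes are those of the bed. The stop is 100 mm wide, up to 44 mm above the bench.
- mould: Dark graphite ingot mould, a closed block 140 x 70 x 40 mm (x, y, z), 0.4 to 0.6 kg, loose on the bed (top at 20 mm) between the rails, 20 to 45 mm short of the stop. Origin: centre of its underside; x is its long axis, towards the stop. When it is home its front 90 mm lie before the screw's axis. Brittle: push or squeeze it with less than 60 N.
- mould_rear (a point): Middle of the mould's rear end face (towards the stop), 20 mm above its underside.
- mould_front (a point): Middle of the mould's front end face (towards the open end, where to push), 20 mm above its underside; it slides with 3 to 8 N.
- crucible: Small open graphite cup, 60 mm across, 60 mm high, standing beside the clamp; origin at its underside's centre. A bystander: leave it alone.
- plunger_a: Graphite stopper, 48 mm across, 85 mm high, narrower at the top, standing beside the clamp; origin at its underside's centre. A bystander: leave it alone.
- plunger_b: A second such graphite stopper; origin at its underside's centre. A bystander: leave it alone.
- dish: Steel bowl 90 mm across, 35 mm high; origin at its underside's centre. A bystander: leave it alone.
- flask: Pale plaster cylinder 80 mm across, 100 mm high; origin at its underside's centre. A bystander: leave it alone.
- jar: Grey lidded jar 60 mm across, 80 mm high; origin at its underside's centre. A bystander: leave it alone.
- rod: Steel rod 220 mm long, 10 mm thick, lying on the bench; origin at its underside's centre. A bystander: leave it alone.
Not all that is in view belongs to the job. Leave any pink or purple look-alike of the mould alone.

How it is judged:
By the outcome, as a careful person would: the job done as asked, in the order asked, and still so for the second after the job is handed in, with the robot touching nothing.
It also fails if it takes over 72 s, if anything falls off the work surface, if the arm or the gripper's body presses on something with over 40 N, if the wrist force passes 120 N, or if a joint passes its speed limit or range.

## Robot

A 6-joint arm with a two-finger parallel gripper is mounted at the origin on the work surface. World frame = base frame: x ahead of the robot, y to its left, z up, the work surface at z = 0. Lengths are in m, angles in degrees, forces in N, time in s.
With the tool pointing down it reaches from about 0.375 to 0.9 m from the base axis. Payload 3.1 kg.
Tool frame: the origin (TCP) lies on the centre line of the jaws, within the pads' length; the fingertips stand 17 mm ahead of it and the grasp point (between the pads) lies 2 mm behind it; z points along the fingers, y is the line along which they close (so a half turn about z gives the same grasp; the last joint's range is limited). The gripper opens to 87 mm and grips with 3 to 60 N. Pads are 19 mm wide; open, the fingers measure 117 mm over their backs; the gripper's body (75 mm by 190 mm) begins 51 mm behind the grasp point.
Start: joints at [56.751, 30.224, 82.088, -0, 67.689, -10.227], TCP at [0.244, 0.575, 0.24] pointing down, gripper open.
Joint ranges: [-176.69, 176.69], [-43.24, 126.21], [12.49, 139.97], [-82, 262], [0, 151.66], [-163.58, 163.58]. Speed limits (degrees/s): [159.86, 159.86, 180, 180, 180, 180].

## Interface

Orientations are given as a 3x3 rotation matrix whose columns are the frame's x, y, z axes.
In Python, from rig import bot, imaging, finder gives the robot as it stands. The module is installed in compiled form; this text tells all that it offers.
- The arm moves only by the tool play_rows, never from a script. Its argument "motion" is a list that holds one entry, the list of rows, each a list of 6 numbers: the shift along the tool's x, y, z in parts of the range, where 1.0 means 0.5 m, then the turn, a rotation vector about the tool's x, y, z in normalised numbers (1 is 4 rad). In form: [[[dx, dy, dz, wx, wy, wz], ...]]. A call has 1 to 8 rows; each row is the pose to reach, as a shift and turn from the pose commanded when the call began, along the tool's axes at that moment; what a row does not reach only later rows make up. A row lasts 1/12 s, in which the tool goes at most 41.7 mm and 7.16 degrees, less where a joint would pass 70% of its speed; a pose out of reach is approached as far as the arm can. No shift or turn number may pass 1 either way. A call with a gripper value outside its range is refused whole. "fingers" is the finger opening in m, from 0 to 0.087, set as the call begins (left out, the last holds). The fingers move at their own pace and stop on an object; the grip force is fixed at half the most. Time passes only in rows, so rows that repeat a pose let the fingers close. It gives the time, the measured TCP pose, the force, the opening and the grip force at its end, in the units of the state.
- bot.read_state(): the state, without advancing time (a new reading comes with each control period).
- imaging.capture(name): name is "scene" or "top"; returns a dict with "frame" (400x640x3 uint8, red, green, blue), "camera_matrix" (3x3 intrinsics, pixels), "R" (3x3) and "t" (3): a world point X has camera coordinates R X + t. Camera axes: x right, y down, z forward; pixel columns grow to the right and rows downward; lengths in m; the calibration is good to about 2 mm. A picture is of the moment at which its call begins. There is no depth.
- bot.hand_in(): hands the job in; it is judged then, once.
Trained networks look in the newest picture that a camera, given by its name, has taken for a name from the list of things; names that differ only in an ending like _2 or _b are one class to them, and where a whole thing is asked for, a point or a joint stands for the part that bears it (a point fixed in the world has none). Each returns a list of dicts, best first, with "confidence" (0 to 1); they miss things now and then, are a little off and sometimes report something else, mostly with a low value. They report only what shows in the picture. A call takes as long as a camera call. They do not tell look-alikes from the thing itself.
- finder.recognise(camera, name): "at" ([x, y, z] in m, in world coordinates, good to about 4 mm: the middle of the surface that is visible of it).
- finder.outline_of(camera, name): "pixels" (400x640 bool, what is visible of it).
The state is a dict: "time_s": time; "joint_positions": joint angles; "qvel": joint speeds; "tau": joint torques, N m; "position": TCP position; "tcp_rot": TCP orientation; "force": force on the tool from outside, world axes, zero at the start; "moment": the same for the moment, N m; "opening": opening from 0.0 (shut) to 1.0 (fully open); "grasp_force": force on a finger pad.
Only numpy, scipy, OpenCV 4.12 (cv2) and the standard library are available. Lean on these libraries where they do the work, as an engineer would, in place of code of your own. Each camera call takes 0.05 s, during which the arm holds its last target. There are 200 camera calls.

## Working session

There is one attempt and no reset: what is moved stays moved. The work goes in short steps, Python scripts to look and compute and a tool call to move; the robot and the scene stay as the last step left them, time stands still between calls to the robot, and variables do not carry over. Pictures are saved under pics/ and viewed, at most 10 in all, crops included, and the job is handed in when it is done.

Besides the shell and the picture viewer there is one more tool, called after ">>>" by a JSON object that holds its "fn" and its "kwargs", one argument or row to a line. play_rows: Moves the arm, as the interface text tells. Its arguments: {"type":"object","properties":{"motion":{"type":"array"},"fingers":{"type":"number"}},"required":["motion"]}

```bash
mkdir -p pics; cat > h.py <<'E'
from rig import bot, imaging, finder
import numpy as np, cv2
def snap(n,save=None):
    c=imaging.capture(n)
    if save: cv2.imwrite('pics/'+save,c["frame"][:,:,::-1])
    return c
E
python3 - <<'E'
from h import *
s=bot.read_state(); print({k:np.round(v,3).tolist() for k,v in s.items()})
C={}
for n in("scene","top"):
    c=snap(n,n+'0.png'); print(n,c["camera_matrix"].tolist(),c["R"].round(4).tolist(),c["t"].round(4).tolist())
    for t in "bed bridge bar_mid bar_end stop mould mould_rear mould_front crucible plunger_a dish flask jar rod".split():
        print(t,[(np.round(d["at"],3).tolist(),round(d["confidence"],2)) for d in finder.recognise(n,t)][:4])
E
```

```text
{'time_s': 0.0, 'joint_positions': [56.751, 30.278, 82.157, 0.002, 67.69, -10.229], 'qvel': [-0.001, -0.156, 0.114, -0.056, -0.036, 0.05], 'tau': [0.002, -44.004, -17.66, 0.063, 0.058, -0.0], 'position': [0.244, 0.575, 0.239], 'tcp_rot': [[-0.92, 0.391, -0.001], [0.391, 0.92, -0.002], [0.0, -0.002, -1.0]], 'force': [-0.599, 0.028, 0.127], 'moment': [0.004, -0.015, -0.006], 'grasp_force': 0.0, 'opening': 1.002}
scene [[425.1301888115091, 0.0, 311.0900858754579], [0.0, 425.1301888115091, 202.4714212034274], [0.0, 0.0, 1.0]] [[0.3479, 0.9375, -0.0046], [0.5729, -0.2165, -0.7905], [-0.7421, 0.2724, -0.6124]] [-0.1731, -0.1928, 1.9306]
bed [([0.68, -0.074, 0.017], 0.95), ([0.422, 0.461, 0.021], 0.35)]
bridge [([0.636, -0.067, 0.127], 0.9)]
bar_mid [([0.636, -0.065, 0.205], 0.7), ([0.67, -0.232, 0.053], 0.55)]
bar_end [([0.633, -0.068, 0.201], 0.58)]
stop [([0.679, -0.071, 0.02], 0.87)]
mould [([0.362, 0.106, 0.041], 0.96), ([0.64, -0.069, 0.055], 0.91), ([0.336, -0.163, 0.037], 0.83), ([0.706, 0.25, 0.042], 0.67)]
mould_rear [([0.647, -0.068, 0.063], 0.95), ([0.359, 0.109, 0.038], 0.86), 
[... 1049 characters left out ...]
0.158, 0.04], 0.84), ([0.681, 0.255, 0.043], 0.84), ([0.328, 0.113, 0.038], 0.64), ([0.486, 0.206, 0.045], 0.59)]
mould_rear [([0.305, -0.16, 0.038], 0.97), ([0.682, 0.256, 0.039], 0.81), ([0.332, 0.116, 0.041], 0.81), ([0.491, 0.205, 0.04], 0.64)]
mould_front [([0.492, 0.211, 0.041], 0.94), ([0.682, 0.256, 0.036], 0.94), ([0.56, -0.048, 0.058], 0.9), ([0.33, 0.117, 0.039], 0.69)]
crucible [([0.65, 0.076, 0.04], 0.81)]
plunger_a [([0.535, -0.177, 0.059], 0.6)]
dish [([0.434, 0.46, 0.014], 0.71)]
flask [([0.57, 0.43, 0.1], 0.57)]
jar [([0.632, -0.458, 0.078], 0.61), ([0.536, -0.177, 0.057], 0.46)]
rod [([0.396, -0.422, 0.013], 0.86), ([0.619, -0.066, 0.2], 0.48), ([0.57, 0.428, 0.102], 0.33)]
```

View pics/scene0.png

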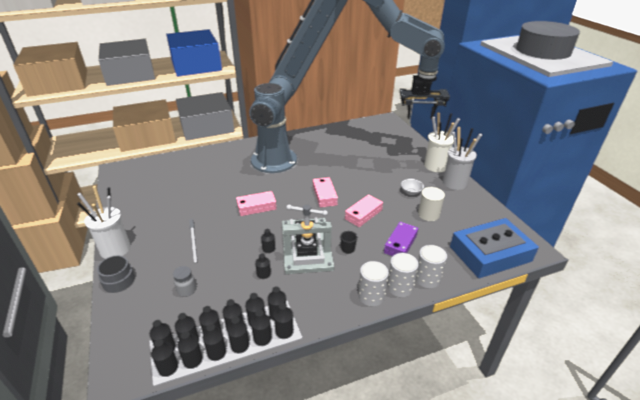

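View pics/top0.png

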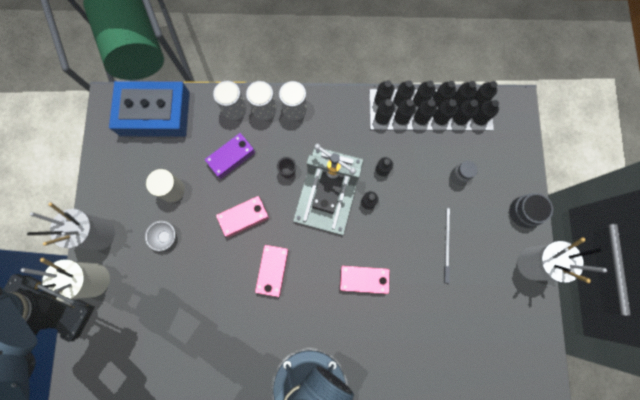

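Scene view: the clamp is at about (308,240), with a crucible at (348,242) and plungers at (268,240) and (263,265). Top view: the bed lies between (300,225) and (358,152), with the handle at (335,162). The pink and purple blocks are look-alikes. I'll zoom in.

```bash
python3 - <<'E'
from h import *
a=cv2.imread('pics/scene0.png')[195:285,250:370]; b=cv2.imread('pics/top0.png')[135:245,265:405]
a=cv2.resize(a,(800,600),interpolation=cv2.INTER_CUBIC); b=cv2.resize(b,(763,600),interpolation=cv2.INTER_CUBIC)
cv2.imwrite('pics/sc.png',a);cv2.imwrite('pics/tc.png',b)
E
```

```text
(no output)
```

View pics/sc.png

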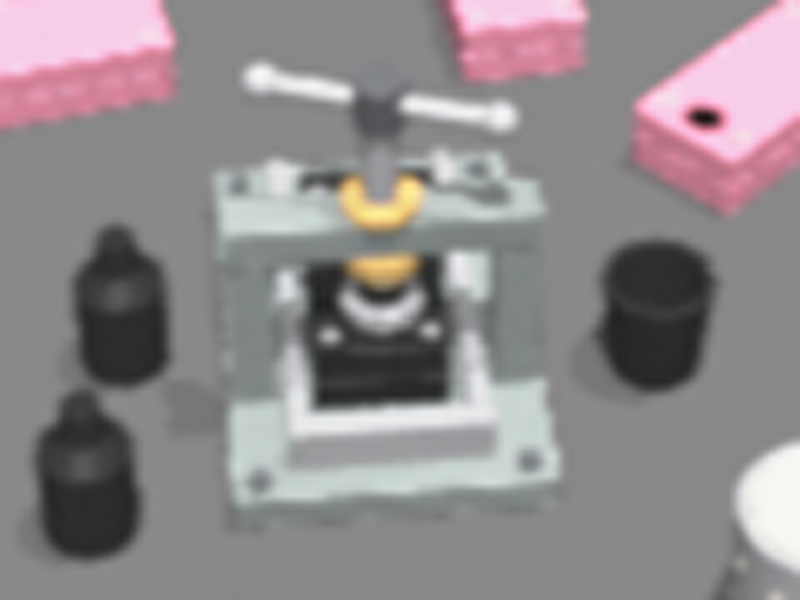

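View pics/tc.png

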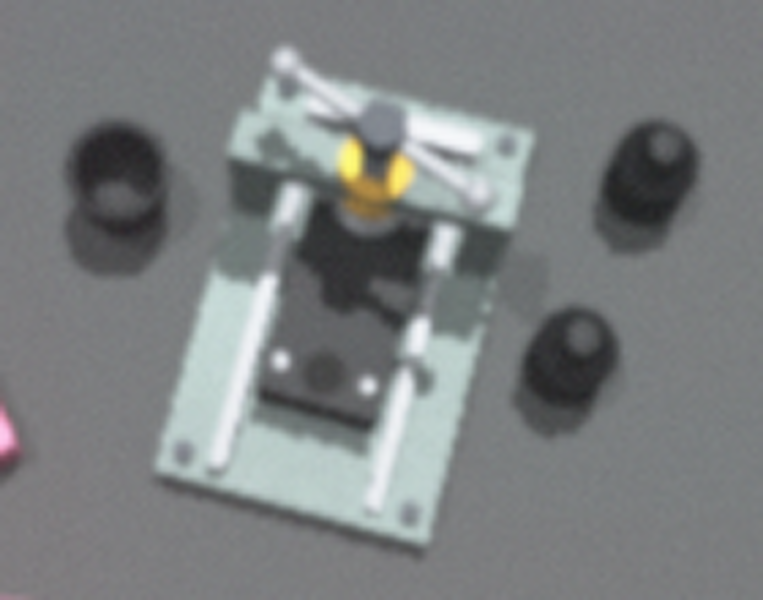

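The crops agree. The bed's open front faces the robot and is turned about 15°, and the stop is on the far side. The bar's balls are at (285,60) and (482,190) in the top crop, and at (502,115) and (260,77) in the scene crop. The mould's front top edge is near (262,385) to (372,418) in the top crop.

```bash
cat >> h.py <<'E'
def ray(c,p):
    d=np.linalg.inv(c["camera_matrix"])@[p[0],p[1],1]; return -c["R"].T@c["t"], c["R"].T@d
def atz(c,p,z):
    o,d=ray(c,p); return o+d*(z-o[2])/d[2]
def tri(c1,p1,c2,p2):
    o1,d1=ray(c1,p1);o2,d2=ray(c2,p2)
    s=np.linalg.lstsq(np.c_[d1,-d2],o2-o1,rcond=None)[0]; a=o1+d1*s[0];b=o2+d2*s[1]
    return (a+b)/2,np.linalg.norm(a-b)
def proj(c,X):
    q=(c["R"]@np.asarray(X,float).T).T+c["t"]; q=q@c["camera_matrix"].T; return q[:,:2]/q[:,2:]
E
python3 - <<'E'
from h import *
from scipy.optimize import least_squares
S=snap("scene");T=snap("top")
s=lambda x,y:np.array([250+x/6.667-.43,195+y/6.667-.43]); t=lambda x,y:np.array([265+x/5.45-.41,135+y/5.45-.41])
for n,a,b in [("ball+",(502,115),(285,60)),("ball-",(260,77),(482,190)),("hubtop",(380,78),(382,120))]:
    print(n,tri(S,s(*a),T,t(*b)))
# bed fit: bed-frame points
B=[(T,t(160,468),(-.170,.080,.02)),(T,t(428,543),(-.170,-.080,.02)),(T,t(534,132),(.08,-.08,.02)),
(T,t(217,467),(-.160,.0455,.032)),(T,t(373,508),(-.160,-.0455,.032)),
(S,s(558,487),(.08,.08,.02)),(S,s(232,507),(.08,-.08,.02))]
def res(p,full=False):
    c,q=np.cos(p[2]),np.sin(p[2]);r=[]
    for C,px,X in B:
        r.append(proj(C,[[p[0]+c*X[0]-q*X[1],p[1]+q*X[0]+c*X[1],X[2]]])[0]-px)
    return np.concatenate(r)
f=least_squares(res,[.62,-.065,-.25],loss='soft_l1'); print(f.x,np.degrees(f.x[2])); print(f.fun.reshape(-1,2).round(2) if 0 else res(f.x).reshape(-1,2).round(1).tolist())
c,q=np.cos(f.x[2]),np.sin(f.x[2]); R=np.array([[c,q],[-q,c]])
for p in [(262,385),(372,418),(318,402)]: print("mould front top, bed frame",R@(atz(T,t(*p),.06)[:2]-f.x[:2]))
for p in [(258,402),(368,430)]: print("mould front bot",R@(atz(T,t(*p),.02)[:2]-f.x[:2]))
E
```

```text
ball+ (array([ 0.66222539, -0.0153194 ,  0.20366575]), np.float64(0.0010001216524970682))
ball- (array([ 0.59614446, -0.11164477,  0.2041767 ]), np.float64(0.00147479118624442))
hubtop (array([ 0.62829116, -0.06281337,  0.21368179]), np.float64(0.000832188853001603))
[ 0.62845905 -0.0641312  -0.25914189] -14.847736757662805
[[-1.1, 0.2], [0.2, 0.1], [0.4, -0.3], [0.0, -0.4], [0.3, -0.1], [0.2, -0.6], [-0.3, 0.0]]
mould front top, bed frame [-0.11462523  0.031666  ]
mould front top, bed frame [-0.11651527 -0.031281  ]
mould front top, bed frame [-0.1156965  -0.00045892]
mould front bot [-0.11746593  0.03367753]
mould front bot [-0.11661596 -0.03066172]
```

```bash
cat >> h.py <<'E'
from scipy.spatial.transform import Rotation as Ro
AX=np.array([.6287,-.0637]); YAW=np.radians(-14.85)
def bedpt(x,y,z):
    c,q=np.cos(YAW),np.sin(YAW); return np.array([AX[0]+c*x-q*y,AX[1]+q*x+c*y,z])
def rot(thy):
    a=np.radians(thy); y=np.array([np.cos(a),np.sin(a),0]); z=np.array([0,0,-1.]); return np.c_[np.cross(y,z),y,z]
def delta(p,thy):
    s=bot.read_state(); R=np.array(s["tcp_rot"]); 
    return (R.T@(p-s["position"])).round(4).tolist()+Ro.from_matrix(R.T@rot(thy)).as_rotvec(degrees=True).round(2).tolist()
E
python3 -c "
from h import *
print(delta(bedpt(-.15,0,.24),75.15))"
```

```text
[-0.4551, -0.4591, -0.0005, -0.0, -0.0, -8.17]
```

Units first: shifts go in shares of 0.5 m and turns go in shares of 4 rad. So -0.22 m is -0.44, -0.1925 m is -0.385, -8.17 degrees is -0.0356.

>>> {"fn": "play_rows", "kwargs": {
  "motion": [
    [[-0.055,-0.055,0,0,0,-0.0044],[-0.11,-0.11,0,0,0,-0.0087],[-0.165,-0.165,0,0,0,-0.0131],[-0.22,-0.22,0,0,0,-0.0175],[-0.275,-0.275,0,0,0,-0.0218],[-0.33,-0.33,0,0,0,-0.0262],[-0.385,-0.385,0,0,0,-0.0305],[-0.44,-0.44,0,0,0,-0.0356]]
  ],
  "fingers": 0.0
}}

```text
time_s: 2.27
position: [0.3613, 0.2851, 0.2398]
tcp_rot: [[-0.967, 0.255, 0.001], [0.255, 0.967, 0.0], [-0.001, 0.001, -1.0]]
force: [0.7, -0.1, 0.2]
opening: 0.477
grasp_force: 0.0
```

```bash
python3 -c "
from h import *
print(delta(bedpt(-.15,0,.24),75.15))"
```

```text
[-0.1975, -0.2689, -0.0002, 0.03, 0.04, 0.08]
```

Converted, -0.269 m is -0.538, -0.1975 m is -0.395.

>>> {"fn": "play_rows", "kwargs": {
  "motion": [
    [[-0.05,-0.068,0,0,0,0],[-0.1,-0.134,0,0,0,0],[-0.15,-0.2,0,0,0,0],[-0.2,-0.268,0,0,0,0],[-0.25,-0.336,0,0,0,0],[-0.3,-0.404,0,0,0,0],[-0.35,-0.472,0,0,0,0],[-0.395,-0.538,0,0,0,0]]
  ]
}}

```text
time_s: 2.93
position: [0.4834, -0.0257, 0.2399]
tcp_rot: [[-0.966, 0.257, 0.001], [0.257, 0.966, -0.0], [-0.001, 0.0, -1.0]]
force: [1.7, 0.6, 0.5]
opening: 0.007
grasp_force: 0.0
```

```bash
python3 -c "
from h import *
print(delta(bedpt(-.15,0,.05),75.15), bot.read_state()['joint_positions'])"
```

```text
[0.0, 0.0005, 0.1899, 0.01, 0.07, -0.03] [-1.63132571e+01  1.93637088e+01  1.01851454e+02  1.64394736e-02
  5.87168403e+01 -9.14436631e+01]
```

Converted, 0.19 m is 0.38, 0.15 m is 0.3.

>>> {"fn": "play_rows", "kwargs": {
  "motion": [
    [[0,0,0.06,0,0,0],[0,0,0.12,0,0,0],[0,0,0.18,0,0,0],[0,0,0.24,0,0,0],[0,0,0.3,0,0,0],[0,0,0.35,0,0,0],[0,0,0.38,0,0,0],[0,0,0.38,0,0,0]]
  ]
}}

```text
time_s: 3.6
position: [0.4811, -0.0232, 0.0469]
tcp_rot: [[-0.966, 0.257, -0.005], [0.257, 0.967, 0.002], [0.006, 0.0, -1.0]]
force: [-0.5, -0.3, 0.9]
opening: 0.006
grasp_force: 0.0
```

Converted, -0.024 m is -0.048, -0.006 m is -0.012.

>>> {"fn": "play_rows", "kwargs": {
  "motion": [
    [[-0.006,0,0,0,0,0],[-0.012,0,0,0,0,0],[-0.018,0,0,0,0,0],[-0.024,0,0,0,0,0],[-0.03,0,0,0,0,0],[-0.036,0,0,0,0,0],[-0.042,0,0,0,0,0],[-0.048,0,0,0,0,0]]
  ]
}}

```text
time_s: 4.27
position: [0.5035, -0.029, 0.0497]
tcp_rot: [[-0.967, 0.256, -0.006], [0.256, 0.967, 0.002], [0.006, 0.0, -1.0]]
force: [-7.1, 0.9, 5.4]
opening: 0.008
grasp_force: 3.8
```

Converted, -0.016 m is -0.032, -0.008 m is -0.016.

>>> {"fn": "play_rows", "kwargs": {
  "motion": [
    [[-0.004,0,0,0,0,0],[-0.008,0,0,0,0,0],[-0.012,0,0,0,0,0],[-0.016,0,0,0,0,0],[-0.02,0,0,0,0,0],[-0.024,0,0,0,0,0],[-0.028,0,0,0,0,0],[-0.032,0,0,0,0,0]]
  ]
}}

```text
time_s: 4.93
position: [0.516, -0.0322, 0.0492]
tcp_rot: [[-0.967, 0.256, -0.012], [0.256, 0.967, 0.003], [0.012, 0.0, -1.0]]
force: [-8.4, 2.0, 6.6]
opening: 0.012
grasp_force: 4.1
```

>>> {"fn": "play_rows", "kwargs": {
  "motion": [
    [[-0.002,0,0,0,0,0],[-0.004,0,0,0,0,0],[-0.006,0,0,0,0,0],[-0.008,0,0,0,0,0],[-0.01,0,0,0,0,0]]
  ]
}}

```text
time_s: 5.35
position: [0.5206, -0.0334, 0.0492]
tcp_rot: [[-0.967, 0.256, -0.012], [0.256, 0.967, 0.003], [0.012, 0.0, -1.0]]
force: [-8.3, 1.3, 6.7]
opening: 0.002
grasp_force: 4.2
```

Converted, -0.005 m is -0.01, -0.004 m is -0.008.

>>> {"fn": "play_rows", "kwargs": {
  "motion": [
    [[-0.002,0,0,0,0,0],[-0.004,0,0,0,0,0],[-0.006,0,0,0,0,0],[-0.008,0,0,0,0,0],[-0.01,0,0,0,0,0]]
  ]
}}

```text
time_s: 5.77
position: [0.5256, -0.0347, 0.0492]
tcp_rot: [[-0.967, 0.256, -0.012], [0.256, 0.967, 0.003], [0.012, 0.0, -1.0]]
force: [-8.5, 1.5, 7.7]
opening: 0.006
grasp_force: 4.2
```

Converted, -0.002 m is -0.004, -0.001 m is -0.002.

>>> {"fn": "play_rows", "kwargs": {
  "motion": [
    [[-0.002,0,0,0,0,0],[-0.004,0,0,0,0,0]]
  ]
}}

```text
time_s: 5.93
position: [0.5275, -0.0352, 0.0492]
tcp_rot: [[-0.967, 0.256, -0.012], [0.256, 0.967, 0.003], [0.012, 0.0, -1.0]]
force: [-8.4, 2.0, 7.2]
opening: 0.003
grasp_force: 4.2
```

Converted, -0.002 m is -0.004, -0.001 m is -0.002.

>>> {"fn": "play_rows", "kwargs": {
  "motion": [
    [[-0.002,0,0,0,0,0],[-0.004,0,0,0,0,0]]
  ]
}}

```text
time_s: 6.1
position: [0.529, -0.0356, 0.0492]
tcp_rot: [[-0.967, 0.256, -0.013], [0.256, 0.967, 0.004], [0.013, 0.0, -1.0]]
force: [-10.6, 1.7, 8.8]
opening: 0.006
grasp_force: 5.2
```

Converted, -0.001 m is -0.002, -0.0005 m is -0.001.

>>> {"fn": "play_rows", "kwargs": {
  "motion": [
    [[-0.001,0,0,0,0,0],[-0.002,0,0,0,0,0],[-0.002,0,0,0,0,0]]
  ]
}}

```text
time_s: 6.35
position: [0.5289, -0.0355, 0.0492]
tcp_rot: [[-0.967, 0.256, -0.015], [0.256, 0.967, 0.004], [0.015, 0.0, -1.0]]
force: [-10.4, 1.3, 9.4]
opening: 0.008
grasp_force: 5.3
```

Converted, -0.001 m is -0.002, -0.0005 m is -0.001.

>>> {"fn": "play_rows", "kwargs": {
  "motion": [
    [[-0.001,0,0,0,0,0],[-0.002,0,0,0,0,0],[-0.002,0,0,0,0,0]]
  ]
}}

```text
time_s: 6.6
position: [0.529, -0.0355, 0.0491]
tcp_rot: [[-0.967, 0.256, -0.017], [0.256, 0.967, 0.004], [0.017, 0.0, -1.0]]
force: [-12.1, 3.2, 9.8]
opening: 0.002
grasp_force: 6.0
```

Converted, -0.004 m is -0.008, -0.002 m is -0.004.

>>> {"fn": "play_rows", "kwargs": {
  "motion": [
    [[-0.002,0,0,0,0,0],[-0.004,0,0,0,0,0],[-0.006,0,0,0,0,0],[-0.008,0,0,0,0,0],[-0.008,0,0,0,0,0]]
  ]
}}

```text
time_s: 7.02
position: [0.5289, -0.0355, 0.0489]
tcp_rot: [[-0.967, 0.255, -0.025], [0.255, 0.967, 0.007], [0.026, -0.0, -1.0]]
force: [-17.1, 3.2, 15.6]
opening: 0.008
grasp_force: 8.8
```

```bash
python3 -c "
from h import *
S=snap('scene'); 
a=cv2.resize(S['frame'][195:285,250:370,::-1],(800,600),interpolation=cv2.INTER_CUBIC); cv2.imwrite('pics/sc2.png',a)
print(bot.read_state()['force'],bot.read_state()['moment'])"
```

```text
[-18.17122465   3.07823578  15.44814468] [ 0.36743736  2.63992957 -0.05998922]
```

View pics/sc2.png

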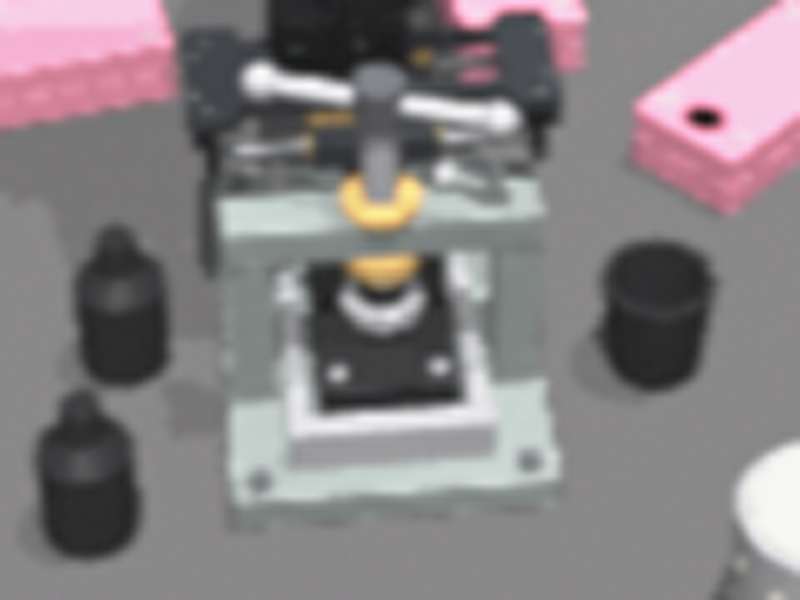

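Bar and pad are undisturbed. The mould's rear edge, (322,408) to (465,400), is parallel to the stop and against it. The position stalled at 26 mm of travel with the force rising, so the mould is home. Backing off.

Converted, -0.15 m is -0.3, -0.03 m is -0.06.

>>> {"fn": "play_rows", "kwargs": {
  "motion": [
    [[0.01,0,0,0,0,0],[0.03,0,0,0,0,0],[0.06,0,0,0,0,0],[0.1,0,0,0,0,0],[0.1,0,-0.06,0,0,0],[0.1,0,-0.14,0,0,0],[0.1,0,-0.22,0,0,0],[0.1,0,-0.3,0,0,0]]
  ],
  "fingers": 0.05
}}

```text
time_s: 7.73
position: [0.492, -0.026, 0.201]
tcp_rot: [[-0.967, 0.256, -0.001], [0.256, 0.967, 0.0], [0.001, 0.0, -1.0]]
force: [1.0, -0.2, 0.2]
opening: 0.513
grasp_force: 0.0
```

```bash
python3 - <<'E'
from h import *
print(bot.read_state()['force'])
S=snap("scene");T=snap("top")
print(delta(bedpt(-.15,0,.27),103), delta(bedpt(0,0,.27),103))
b=cv2.resize(T['frame'][135:245,265:405,::-1],(763,600),interpolation=cv2.INTER_CUBIC); cv2.imwrite('pics/tc2.png',b)
E
```

```text
[ 1.0272691  -0.20819722  0.23923483]
[0.0122, -0.0015, -0.0646, -0.22, 0.83, -27.83] [-0.1378, -0.0015, -0.0623, -0.22, 0.83, -27.83]
```

View pics/tc2.png

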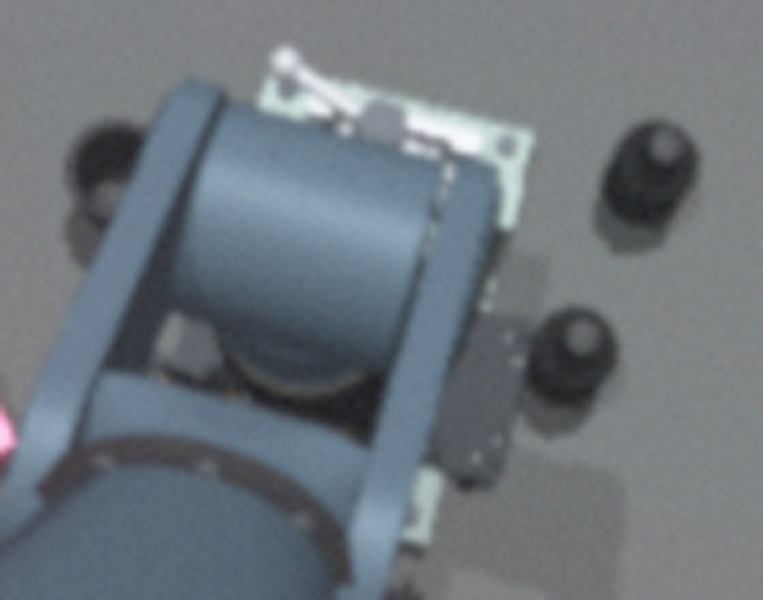

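The arm hides the clamp in this top view: only the hub near (382,120) and the +y ball at (285,60) show, both unmoved. Going above the handle.

Converted, -0.138 m is -0.276, -0.065 m is -0.13, -28 degrees is -0.1222.

>>> {"fn": "play_rows", "kwargs": {
  "motion": [
    [[0,0,-0.07,0,0,-0.0262],[0,0,-0.13,0,0,-0.0524],[-0.06,0,-0.13,0,0,-0.0785],[-0.12,0,-0.13,0,0,-0.1047],[-0.18,-0.002,-0.13,0,0,-0.1222],[-0.24,-0.002,-0.13,0,0,-0.1222],[-0.276,-0.003,-0.13,0,0,-0.1222],[-0.276,-0.003,-0.13,0,0,-0.1222]]
  ]
}}

```text
time_s: 8.5
position: [0.6288, -0.0645, 0.2631]
tcp_rot: [[-0.974, -0.227, 0.003], [-0.227, 0.974, -0.001], [-0.002, -0.001, -1.0]]
force: [-0.2, -0.4, -0.1]
opening: 0.574
grasp_force: 0.0
```

>>> {"fn": "play_rows", "kwargs": {
  "motion": [
    [[0,0,0,0,0,0],[0,0,0,0,0,0]]
  ]
}}

```text
time_s: 8.67
position: [0.6238, -0.0624, 0.2633]
tcp_rot: [[-0.974, -0.228, -0.003], [-0.228, 0.974, 0.001], [0.003, 0.002, -1.0]]
force: [0.4, -0.7, 0.2]
opening: 0.578
grasp_force: 0.0
```

```bash
python3 - <<'E'
from h import *
s=bot.read_state();print(s['force'],s['moment'],s['joint_positions'],s['position'],s['opening'])
print(delta(bedpt(0,0,.213),103))
S=snap("scene");T=snap("top")
for n in("scene","top"): print([(np.round(d["at"],3).tolist(),round(d["confidence"],2)) for d in finder.recognise(n,"bar_mid")][:3])
cv2.imwrite('pics/sc3.png',cv2.resize(S['frame'][180:270,250:370,::-1],(800,600),interpolation=cv2.INTER_CUBIC))
E
```

```text
[ 0.39339966 -0.69920611  0.24006549] [0.01464518 0.07180996 0.01379368] [-1.59129975e+01  2.90503514e+01  8.01306479e+01  2.97206018e-03
  7.10215270e+01 -1.19065078e+02] [ 0.62376208 -0.06239847  0.26330531] 0.577687794651428
[-0.0047, -0.0025, 0.0503, 0.1, -0.18, 0.15]
[([0.634, -0.066, 0.202], 0.56), ([0.652, -0.468, 0.053], 0.17)]
[]
```

View pics/sc3.png

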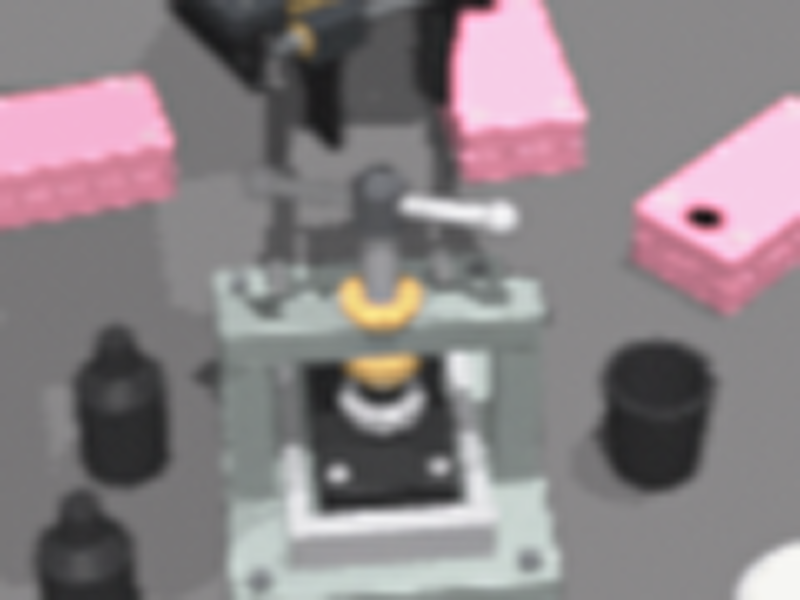

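The mould is still against the stop and the handle hasn't moved. The gripper fingers hang above the hub. Settle, then descend.

>>> {"fn": "play_rows", "kwargs": {
  "motion": [
    [[0,0,0,0,0,0],[0,0,0,0,0,0],[0,0,0,0,0,0],[0,0,0,0,0,0]]
  ]
}}

```text
time_s: 9.2
position: [0.6253, -0.0629, 0.2647]
tcp_rot: [[-0.974, -0.227, 0.0], [-0.227, 0.974, -0.0], [-0.0, -0.0, -1.0]]
force: [0.1, 0.1, -0.3]
opening: 0.571
grasp_force: 0.0
```

```bash
python3 - <<'E'
from h import *
print(delta(bedpt(0,0,.213),103))
E
```

```text
[-0.0032, -0.0016, 0.0517, -0.01, 0.01, 0.15]
```

Converted, 0.052 m is 0.104, 0.046 m is 0.092.

>>> {"fn": "play_rows", "kwargs": {
  "motion": [
    [[-0.006,-0.003,0,0,0,0],[-0.006,-0.003,0.016,0,0,0],[-0.006,-0.003,0.036,0,0,0],[-0.006,-0.003,0.056,0,0,0],[-0.006,-0.003,0.076,0,0,0],[-0.006,-0.003,0.092,0,0,0],[-0.006,-0.003,0.104,0,0,0],[-0.006,-0.003,0.104,0,0,0]]
  ]
}}

```text
time_s: 9.87
position: [0.6275, -0.0634, 0.2103]
tcp_rot: [[-0.974, -0.227, -0.004], [-0.227, 0.974, 0.001], [0.003, 0.002, -1.0]]
force: [-1.0, 0.1, -0.2]
opening: 0.571
grasp_force: 0.0
```

Converted, 16 degrees is 0.0698.

>>> {"fn": "play_rows", "kwargs": {
  "motion": [
    [[0,0,0,0,0,0.0087],[0,0,0,0,0,0.0175],[0,0,0,0,0,0.0262],[0,0,0,0,0,0.0349],[0,0,0,0,0,0.0436],[0,0,0,0,0,0.0524],[0,0,0,0,0,0.0611],[0,0,0,0,0,0.0698]]
  ]
}}

```text
time_s: 10.53
position: [0.628, -0.0635, 0.2128]
tcp_rot: [[-0.999, 0.051, -0.001], [0.051, 0.999, 0.0], [0.001, 0.0, -1.0]]
force: [-2.5, 0.2, 2.0]
opening: 0.578
grasp_force: 1.1
```

```bash
cat > m.py <<'E'
from h import *
s=bot.read_state(); R=np.array(s["tcp_rot"])
print('t',s['time_s'],'F',np.round(s['force'],1),'M',np.round(s['moment'],3),'thy',round(np.degrees(np.arctan2(R[1,1],R[0,1])),2),'j6',round(s['joint_positions'][5],1),'p',np.round(s['position'],4), 'gf',round(s['grasp_force'],1))
E
python3 m.py
```

```text
t 10.5333 F [-2.5  0.2  2. ] M [0.213 0.438 0.022] thy 87.06 j6 -103.0 p [ 0.628  -0.0635  0.2128] gf 1.1
```

Converted, 0.001 m is 0.002, 0.0008 m is 0.0016, 16 degrees is 0.0698.

>>> {"fn": "play_rows", "kwargs": {
  "motion": [
    [[0,0,0,0,0,0.0087],[0,0,0.0004,0,0,0.0175],[0,0,0.0006,0,0,0.0262],[0,0,0.0008,0,0,0.0349],[0,0,0.0012,0,0,0.0436],[0,0,0.0014,0,0,0.0524],[0,0,0.0016,0,0,0.0611],[0,0,0.002,0,0,0.0698]]
  ]
}}

```text
time_s: 11.2
position: [0.6274, -0.0633, 0.2119]
tcp_rot: [[-0.946, 0.323, -0.003], [0.323, 0.946, 0.0], [0.003, -0.001, -1.0]]
force: [-2.7, 0.1, 1.8]
opening: 0.577
grasp_force: 6.4
```

```bash
python3 m.py
```

```text
t 11.2 F [-2.7  0.1  1.8] M [0.141 0.442 0.422] thy 71.15 j6 -87.0 p [ 0.6274 -0.0633  0.2119] gf 6.4
```

Converted, 0.002 m is 0.004, 0.0016 m is 0.0032, 30 degrees is 0.1309.

>>> {"fn": "play_rows", "kwargs": {
  "motion": [
    [[0,0,0.0006,0,0,0.0175],[0,0,0.001,0,0,0.0349],[0,0,0.0016,0,0,0.0524],[0,0,0.002,0,0,0.0698],[0,0,0.0026,0,0,0.0873],[0,0,0.0032,0,0,0.1047],[0,0,0.0036,0,0,0.1178],[0,0,0.004,0,0,0.1309]]
  ]
}}

```text
time_s: 11.87
position: [0.6278, -0.064, 0.2099]
tcp_rot: [[-0.657, 0.753, -0.002], [0.753, 0.657, -0.001], [0.0, -0.002, -1.0]]
force: [-3.1, -0.8, 0.5]
opening: 0.576
grasp_force: 6.6
```

```bash
python3 m.py
```

```text
t 11.8667 F [-3.1 -0.8  0.5] M [-0.18   0.35   0.398] thy 41.11 j6 -57.0 p [ 0.6278 -0.064   0.2099] gf 6.6
```

Converted, 0.0016 m is 0.0032, 0.001 m is 0.002, 24 degrees is 0.1047.

>>> {"fn": "play_rows", "kwargs": {
  "motion": [
    [[0,0,0.0004,0,0,0.0131],[0,0,0.0008,0,0,0.0262],[0,0,0.0012,0,0,0.0393],[0,0,0.0016,0,0,0.0524],[0,0,0.002,0,0,0.0654],[0,0,0.0024,0,0,0.0785],[0,0,0.0028,0,0,0.0916],[0,0,0.0032,0,0,0.1047]]
  ]
}}

```text
time_s: 12.53
position: [0.6279, -0.0646, 0.2083]
tcp_rot: [[-0.294, 0.956, -0.002], [0.956, 0.294, -0.002], [-0.002, -0.002, -1.0]]
force: [-2.4, -2.3, 1.6]
opening: 0.574
grasp_force: 6.7
```

```bash
python3 m.py
```

```text
t 12.5333 F [-2.4 -2.3  1.6] M [-0.477  0.351  0.372] thy 17.12 j6 -33.0 p [ 0.6279 -0.0646  0.2083] gf 6.7
```

Converted, 0.0013 m is 0.0026, 0.0012 m is 0.0024, 20 degrees is 0.0873.

>>> {"fn": "play_rows", "kwargs": {
  "motion": [
    [[0,0,0.0004,0,0,0.0131],[0,0,0.0008,0,0,0.0262],[0,0,0.0012,0,0,0.0393],[0,0,0.0016,0,0,0.0524],[0,0,0.002,0,0,0.0654],[0,0,0.0024,0,0,0.0785],[0,0,0.0026,0,0,0.0873]]
  ]
}}

```text
time_s: 13.12
position: [0.6277, -0.0651, 0.207]
tcp_rot: [[0.05, 0.999, -0.002], [0.999, -0.05, -0.003], [-0.003, -0.002, -1.0]]
force: [-2.4, -3.1, 0.2]
opening: 0.572
grasp_force: 6.7
```

```bash
python3 m.py
```

```text
t 13.1167 F [-2.4 -3.1  0.2] M [-0.633  0.49   0.355] thy -2.86 j6 -13.0 p [ 0.6277 -0.0651  0.207 ] gf 6.7
```

Converted, 0.001 m is 0.002, 0.0008 m is 0.0016, 15 degrees is 0.0654.

>>> {"fn": "play_rows", "kwargs": {
  "motion": [
    [[0,0,0.0004,0,0,0.0131],[0,0,0.0008,0,0,0.0262],[0,0,0.0012,0,0,0.0393],[0,0,0.0016,0,0,0.0524],[0,0,0.002,0,0,0.0654]]
  ]
}}

```text
time_s: 13.53
position: [0.6274, -0.0654, 0.206]
tcp_rot: [[0.307, 0.952, -0.003], [0.952, -0.307, -0.004], [-0.004, -0.002, -1.0]]
force: [-3.7, -4.4, 1.3]
opening: 0.576
grasp_force: 6.8
```

```bash
python3 m.py
```

```text
t 13.5333 F [-3.7 -4.4  1.3] M [-0.822  0.613  0.309] thy -17.87 j6 2.0 p [ 0.6274 -0.0654  0.206 ] gf 6.8
```

```bash
python3 - <<'E'
from h import *
S=snap("scene")
a=cv2.imread('pics/scene0.png')[222:262,280:340]; b=S['frame'][222:262,280:340,::-1]
cv2.imwrite('pics/pad.png',np.vstack([cv2.resize(i,(450,300),interpolation=cv2.INTER_CUBIC) for i in (a,b)]))
E
python3 m.py
```

```text
t 13.5833 F [-3.3 -3.6  0.6] M [-0.76   0.643  0.341] thy -17.99 j6 2.1 p [ 0.6274 -0.0653  0.2059] gf 5.6
```

View pics/pad.png

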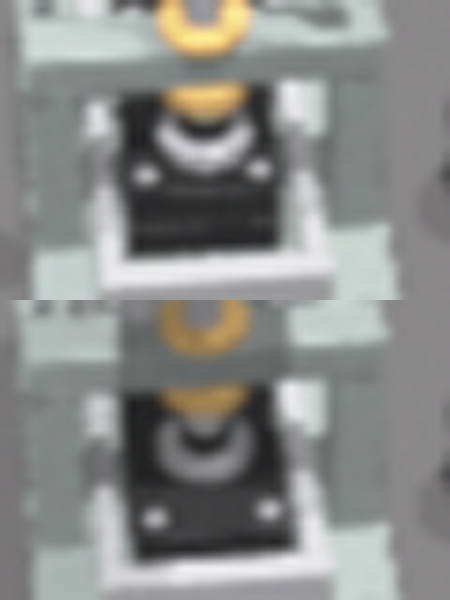

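The pad's front rim moved from row 172 to row 182 in the 7.5x crops, about 7 mm lower. I'll estimate its height, then continue by feel.

```bash
python3 - <<'E'
from h import *
S=snap("scene"); o,_=ray(S,(300,200)); d=o[:2]-AX; d/=np.linalg.norm(d)
for z in (.056,.06,.064,.068,.072): print(z,proj(S,[[*(AX+.02*d),z]]).round(2))
E
```

```text
0.056 [[306.82 247.87]]
0.06 [[306.81 246.98]]
0.064 [[306.8  246.09]]
0.068 [[306.78 245.2 ]]
0.072 [[306.77 244.31]]
```

Converted, -0.0017 m is -0.0034, -0.001 m is -0.002, 8 degrees is 0.0349.

>>> {"fn": "play_rows", "kwargs": {
  "motion": [
    [[-0.002,0,0,0,0,0],[-0.0034,-0.001,0.0004,0,0,0.0087],[-0.0034,-0.001,0.0006,0,0,0.0175],[-0.0034,-0.001,0.0008,0,0,0.0262],[-0.0034,-0.001,0.001,0,0,0.0349]]
  ]
}}

```text
time_s: 14.05
position: [0.6272, -0.0656, 0.2055]
tcp_rot: [[0.436, 0.9, -0.001], [0.9, -0.436, -0.001], [-0.001, -0.0, -1.0]]
force: [-2.9, -3.3, 0.8]
opening: 0.578
grasp_force: 6.7
```

```bash
python3 m.py
```

```text
t 14.05 F [-2.9 -3.3  0.8] M [-0.5    0.513  0.369] thy -25.84 j6 9.8 p [ 0.6272 -0.0656  0.2055] gf 6.7
```

Converted, -0.0013 m is -0.0026, -0.0005 m is -0.001, 12 degrees is 0.0524.

>>> {"fn": "play_rows", "kwargs": {
  "motion": [
    [[-0.0026,-0.001,0.0002,0,0,0.0087],[-0.0026,-0.001,0.0006,0,0,0.0175],[-0.0026,-0.001,0.0008,0,0,0.0262],[-0.0026,-0.001,0.001,0,0,0.0349],[-0.0026,-0.001,0.0014,0,0,0.0436],[-0.0026,-0.001,0.0016,0,0,0.0524]]
  ]
}}

```text
time_s: 14.55
position: [0.6268, -0.0659, 0.2047]
tcp_rot: [[0.614, 0.79, 0.001], [0.79, -0.614, -0.0], [0.0, 0.0, -1.0]]
force: [-0.9, -0.0, 0.4]
opening: 0.576
grasp_force: 6.8
```

```bash
python3 m.py
```

```text
t 14.55 F [-0.9 -0.   0.4] M [-0.223  0.297  0.366] thy -37.84 j6 21.7 p [ 0.6268 -0.0659  0.2047] gf 6.8
```

Converted, 0.0007 m is 0.0014, 0.0005 m is 0.001, 10 degrees is 0.0436.

>>> {"fn": "play_rows", "kwargs": {
  "motion": [
    [[0,0,0.0002,0,0,0.0087],[0,0,0.0006,0,0,0.0175],[0,0,0.0008,0,0,0.0262],[0,0,0.001,0,0,0.0349],[0,0,0.0014,0,0,0.0436]]
  ]
}}

```text
time_s: 14.97
position: [0.6265, -0.066, 0.204]
tcp_rot: [[0.741, 0.671, -0.0], [0.671, -0.741, -0.0], [-0.0, 0.0, -1.0]]
force: [-1.2, -1.0, 2.4]
opening: 0.574
grasp_force: 7.6
```

```bash
python3 m.py
```

```text
t 14.9667 F [-1.2 -1.   2.4] M [-0.233  0.416  0.454] thy -47.83 j6 31.7 p [ 0.6265 -0.066   0.204 ] gf 7.6
```

Converted, 0.0007 m is 0.0014, 0.0005 m is 0.001, 10 degrees is 0.0436.

>>> {"fn": "play_rows", "kwargs": {
  "motion": [
    [[0,0,0.0002,0,0,0.0087],[0,0,0.0006,0,0,0.0175],[0,0,0.0008,0,0,0.0262],[0,0,0.001,0,0,0.0349],[0,0,0.0014,0,0,0.0436]]
  ]
}}

```text
time_s: 15.38
position: [0.6262, -0.066, 0.2034]
tcp_rot: [[0.846, 0.533, -0.001], [0.533, -0.846, -0.0], [-0.001, -0.0, -1.0]]
force: [-2.3, -1.3, 2.7]
opening: 0.576
grasp_force: 8.3
```

```bash
python3 m.py
```

```text
t 15.3833 F [-2.3 -1.3  2.7] M [-0.24   0.537  0.534] thy -57.82 j6 41.7 p [ 0.6262 -0.066   0.2034] gf 8.3
```

Converted, 0.0005 m is 0.001, 0.0004 m is 0.0008, 8 degrees is 0.0349.

>>> {"fn": "play_rows", "kwargs": {
  "motion": [
    [[0,0,0.0002,0,0,0.0087],[0,0,0.0006,0,0,0.0175],[0,0,0.0008,0,0,0.0262],[0,0,0.001,0,0,0.0349]]
  ]
}}

```text
time_s: 15.72
position: [0.626, -0.066, 0.2029]
tcp_rot: [[0.912, 0.41, -0.001], [0.41, -0.912, -0.0], [-0.001, -0.0, -1.0]]
force: [-3.0, -0.9, 2.7]
opening: 0.577
grasp_force: 9.0
```

```bash
python3 m.py
```

```text
t 15.7167 F [-3.  -0.9  2.7] M [-0.193  0.637  0.564] thy -65.81 j6 49.7 p [ 0.626  -0.066   0.2029] gf 9.0
```

Converted, 0.0005 m is 0.001, 0.0004 m is 0.0008, 8 degrees is 0.0349.

>>> {"fn": "play_rows", "kwargs": {
  "motion": [
    [[0,0,0.0002,0,0,0.0087],[0,0,0.0006,0,0,0.0175],[0,0,0.0008,0,0,0.0262],[0,0,0.001,0,0,0.0349]]
  ]
}}

```text
time_s: 16.05
position: [0.6258, -0.066, 0.2024]
tcp_rot: [[0.96, 0.279, -0.002], [0.279, -0.96, -0.0], [-0.002, -0.0, -1.0]]
force: [-3.6, -0.3, 3.1]
opening: 0.577
grasp_force: 9.6
```

```bash
python3 m.py
```

```text
t 16.05 F [-3.6 -0.3  3.1] M [-0.211  0.719  0.534] thy -73.8 j6 57.7 p [ 0.6258 -0.066   0.2024] gf 9.6
```

Finger force, moment and angle all put the clamping at about 45–50 N. Releasing: turn back, lift and retreat.

Converted, -0.09 m is -0.18, -0.06 m is -0.12, -14 degrees is -0.0611.

>>> {"fn": "play_rows", "kwargs": {
  "motion": [
    [[0,0,0,0,0,-0.0131],[0,0,0,0,0,-0.0349],[0,0,0,0,0,-0.0611],[0,0,0,0,0,-0.0611],[0,0,-0.02,0,0,-0.0611],[0,0,-0.06,0,0,-0.0611],[0,0,-0.12,0,0,-0.0611],[0,0,-0.18,0,0,-0.0611]]
  ]
}}

```text
time_s: 16.72
position: [0.6263, -0.0658, 0.2929]
tcp_rot: [[0.866, 0.5, -0.001], [0.5, -0.866, 0.001], [-0.001, -0.001, -1.0]]
force: [0.4, -0.5, 0.6]
opening: 0.569
grasp_force: 0.0
```

```bash
python3 m.py; python3 -c "
from h import *
print(delta(np.array([.45,.05,.31]),-30))"
```

```text
t 16.7167 F [ 0.4 -0.5  0.6] M [-0.121  0.105 -0.028] thy -60.0 j6 43.8 p [ 0.6263 -0.0658  0.2929] gf 0.0
[-0.0948, -0.1885, -0.0168, -0.09, 0.01, -30.0]
```

Move aside so both cameras can check.

>>> {"fn": "play_rows", "kwargs": {
  "motion": [
    [[-0.02,-0.04,-0.02,0,0,0],[-0.05,-0.1,-0.034,0,0,0],[-0.08,-0.16,-0.034,0,0,0],[-0.11,-0.22,-0.034,0,0,0],[-0.14,-0.28,-0.034,0,0,0],[-0.17,-0.34,-0.034,0,0,0],[-0.19,-0.38,-0.034,0,0,0],[-0.19,-0.38,-0.034,0,0,0]]
  ]
}}

```text
time_s: 17.38
position: [0.4444, 0.053, 0.3096]
tcp_rot: [[0.865, 0.502, -0.003], [0.502, -0.865, 0.002], [-0.002, -0.003, -1.0]]
force: [-0.6, -0.6, -1.0]
opening: 0.572
grasp_force: 0.0
```

Converted, -0.16 m is -0.32, -0.15 m is -0.3.

>>> {"fn": "play_rows", "kwargs": {
  "motion": [
    [[0,-0.06,0,0,0,0],[0,-0.12,0,0,0,0],[0,-0.18,0,0,0,0],[0,-0.24,0,0,0,0],[0,-0.3,0,0,0,0],[0,-0.32,0,0,0,0],[0,-0.32,0,0,0,0],[0,-0.32,0,0,0,0]]
  ]
}}

```text
time_s: 18.05
position: [0.3697, 0.1888, 0.3096]
tcp_rot: [[0.864, 0.503, 0.002], [0.503, -0.864, -0.0], [0.002, 0.001, -1.0]]
force: [-0.0, -0.5, 0.0]
opening: 0.571
grasp_force: 0.0
```

```bash
python3 - <<'E'
from h import *
S=snap("scene");T=snap("top")
a=cv2.resize(S['frame'][195:285,250:370,::-1],(400,300),interpolation=cv2.INTER_CUBIC)
b=cv2.resize(T['frame'][135:245,265:405,::-1],(400,300),interpolation=cv2.INTER_CUBIC)
cv2.imwrite('pics/fin.png',np.hstack([a,b])); print(bot.read_state()['force'],np.abs(bot.read_state()['qvel']).max())
E
```

```text
[-0.38693455  0.50041038 -0.1259147 ] 0.7357292722889615
```

View pics/fin.png

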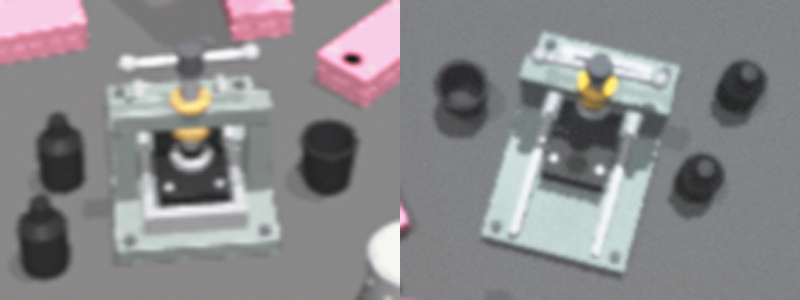

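Final views: the handle is along bed y, the pad is on the mould, the mould's rear edge is against the stop, and the bystanders have not moved. One numeric check of the front edge, then hand in.

```bash
python3 - <<'E'
from h import *
T=snap("top"); c,q=np.cos(YAW),np.sin(YAW); R=np.array([[c,q],[-q,c]])
for p in [(543,172),(607,188)]: print(R@(atz(T,(265+(p[0]-400)/2.857-.4,135+p[1]/2.727-.4),.06)[:2]-AX))
print(bot.hand_in())
E
```

```text
[-0.09089292  0.03154549]
[-0.09056338 -0.03790807]
the job is handed in; nothing more can be done
None
```

The job is handed in: the mould is home against the back stop, the screw is snugged to about 45–50 N (estimated from finger force, moment and turn angle), the gripper has let go, and nothing else on the bench was moved.

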